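# Find the socket wrench that fits the centrifuge rotor nut and hold it home on the nut

## Task

The rotor in the open centrifuge is held down by a hex nut at the bottom of its hub, and exactly one of the three T-handle socket wrenches in the grey stand fits it: try them on the nut until one drops on, standing any that does not fit back upright in a pocket of the stand. Finish still gripping the right wrench, upright and with its socket fully home on the nut, so that a colleague can turn the rotor against it; do not let go of it, and leave the bottle, cup and tube rack where they stand.

Things in the scene. Friction and masses are not known exactly. Their poses are not given: they have to be found in the camera images.
- centrifuge: White benchtop centrifuge, fixed, 220 x 285 mm, deck 125 mm high with a round bowl 158 mm wide; aluminium rotor in it, 130 mm across, rim at 100 mm, does not turn. Origin at bench level on the rotor axis, z up, +y towards the console. Lid stands open on the -y side, to 330 mm height, over 105 mm from the axis. Two spare rotors on a shelf beyond the lid are not part of the job.
- nut (a point): Centre of the top face of the fitted rotor's steel hex nut, 90 mm above the bench; axes as the centrifuge's: two flats of the nut look along +x and -x. Nut 10 mm high, top edges bevelled 1 mm. It is 13, 17 or 21 mm across flats: which rotor is fitted differs and is not told. The right wrench goes down until its underside is 10 mm below this point; a smaller one stops within 2 mm of its height.
- hub (a point): Centre of the mouth of the round well in the rotor's hub (48 mm across outside), 95 mm above the bench, 5 mm above the nut's top; axes as the centrifuge's. The well is 15 mm deep and 22.6, 27.6 or 32.6 mm across for the 13, 17 or 21 mm nut, its mouth bevelled 2 mm, the nut in its middle. A wrench too large for the nut cannot enter: its underside stops 0 to 3 mm below this point.
- stand: Grey block that holds the wrenches, fixed, 75 x 235 x 30 mm high. Origin: centre of its underside, z up. Three alike round pockets, 33 mm across and 26 mm deep (floor 4 mm above the underside), lie in a row along its y axis at y = -75, 0 and +75 mm.
- wrench_s: The small T-handle socket wrench, for a 13 mm nut, loose, about 0.18 kg, upright in one of the stand's pockets. Origin: centre of the socket's open underside, z up. Nose 20 mm across, 18 long; hex opening 14.5 across flats, 13 deep, flats look along +x and -x; 30 mm collar to height 34, 12 mm shank; black flat-sided grip bar 80 long (x), 18 wide (y), 22 high, centre 121 mm above the origin.
- wrench_m: The middle T-handle socket wrench, for a 17 mm nut, loose, about 0.18 kg, upright in one of the stand's pockets. Origin: centre of the socket's open underside, z up. Nose 25 mm across, 18 long; hex opening 18.5 across flats, 13 deep, flats look along +x and -x; 30 mm collar to height 34, 12 mm shank; black flat-sided grip bar 80 long (x), 18 wide (y), 22 high, centre 121 mm above the origin.
- wrench_l: The large T-handle socket wrench, for a 21 mm nut, loose, about 0.18 kg, upright in one of the stand's pockets. Origin: centre of the socket's open underside, z up. Nose 30 mm across, 18 long; hex opening 22.5 across flats, 13 deep, flats look along +x and -x; 30 mm collar to height 34, 12 mm shank; black flat-sided grip bar 80 long (x), 18 wide (y), 22 high, centre 121 mm above the origin.
- reagent_bottle: White reagent bottle, 60 mm across, 125 mm high, loose; to be left alone. Origin at its underside.
- specimen_cup: Capped clear specimen cup, 60 mm across, 62 mm high, loose; to be left alone. Origin at its underside.
- tube_rack: Blue rack of sample microtubes, 75 x 150 x 39 mm high, loose; to be left alone. Origin at its underside.

How it is judged (in metres and radians):
At the end, for the whole second after the job is handed in: One wrench, gripped by the fingers (over 2 N) and at rest, has its underside at least 7 mm below the nut's top, within 3 mm of its axis and 0.08 rad of upright; the other two stand in the stand's row of pockets, undersides under 12 mm above the stand's underside, within 0.15 rad of upright (((z of wrench_s in the frame of nut below -0.007 m and horizontal distance between wrench_s and nut below 0.003 m and angle between wrench_s's own z axis and vertical below 0.08 rad and contact force between the fingers and wrench_s above 2 N and linear speed of wrench_s below 0.03 m/s and z of each of wrench_m, wrench_l in the frame of stand below 0.012 m and x of wrench_m in the frame of stand between -0.02 and 0.02 m and y of wrench_m in the frame of stand between -0.1 and 0.1 m and angle between each of wrench_m, wrench_l's own z axis and vertical below 0.15 rad and x of wrench_l in the frame of stand between -0.02 and 0.02 m and y of wrench_l in the frame of stand between -0.1 and 0.1 m) or (z of wrench_m in the frame of nut below -0.007 m and horizontal distance between wrench_m and nut below 0.003 m and angle between wrench_m's own z axis and vertical below 0.08 rad and contact force between the fingers and wrench_m above 2 N and linear speed of wrench_m below 0.03 m/s and z of each of wrench_s, wrench_l in the frame of stand below 0.012 m and x of wrench_s in the frame of stand between -0.02 and 0.02 m and y of wrench_s in the frame of stand between -0.1 and 0.1 m and angle between each of wrench_s, wrench_l's own z axis and vertical below 0.15 rad and x of wrench_l in the frame of stand between -0.02 and 0.02 m and y of wrench_l in the frame of stand between -0.1 and 0.1 m) or (z of wrench_l in the frame of nut below -0.007 m and horizontal distance between wrench_l and nut below 0.003 m and angle between wrench_l's own z axis and vertical below 0.08 rad and contact force between the fingers and wrench_l above 2 N and linear speed of wrench_l below 0.03 m/s and z of each of wrench_s, wrench_m in the frame of stand below 0.012 m and x of wrench_s in the frame of stand between -0.02 and 0.02 m and y of wrench_s in the frame of stand between -0.1 and 0.1 m and angle between each of wrench_s, wrench_m's own z axis and vertical below 0.15 rad and x of wrench_m in the frame of stand between -0.02 and 0.02 m and y of wrench_m in the frame of stand between -0.1 and 0.1 m))); the arm keeps its last pose, push and grip.
It fails at once if the reagent bottle is moved more than 30 mm or tipped over (distance of reagent_bottle from where it was at the start of the episode above 0.03 m or angle between reagent_bottle's own z axis and vertical above 0.5 rad).
It fails at once if the specimen cup is moved more than 30 mm or tipped over (distance of specimen_cup from where it was at the start of the episode above 0.03 m or angle between specimen_cup's own z axis and vertical above 0.5 rad).
It fails at once if the tube rack is moved more than 30 mm or tipped over (distance of tube_rack from where it was at the start of the episode above 0.03 m or angle between tube_rack's own z axis and vertical above 0.5 rad).
It also fails if it takes over 64 s, if anything falls off the work surface, if the arm or the gripper's body presses on something with over 40 N, if the wrist force passes 120 N, or if a joint passes its speed limit or range.

## Robot

A 6-joint arm with a two-finger parallel gripper is mounted at the origin on the work surface. World frame = base frame: x ahead of the robot, y to its left, z up, the work surface at z = 0. Lengths are in m, angles in degrees, forces in N, time in s.
With the tool pointing down it reaches from about 0.275 to 0.875 m from the base axis. Payload 12.5 kg.
Tool frame: the origin (TCP) lies on the centre line of the jaws, within the pads' length; the fingertips stand 8 mm ahead of it and the grasp point (between the pads) lies 11 mm behind it; z points along the fingers, y is the line along which they close (so a half turn about z gives the same grasp; the last joint's range is limited). The gripper opens to 85 mm and grips with 20 to 120 N. Pads are 22 mm wide; open, the fingers measure 114 mm over their backs; the gripper's body (76 mm by 85 mm) begins 54 mm behind the grasp point. The pads swing forward as they close: fully open they stand 13 mm farther back than shut.
Start: joints at [-70.451, 20.094, 94.641, -0, 65.266, -4.847], TCP at [0.227, -0.501, 0.239] pointing down, gripper open.
Joint ranges: [-157.81, 157.81], [-45, 120.19], [0.68, 151.7], [-89.99, 269.99], [4.06, 180], [-164.3, 164.3]. Speed limits (degrees/s): [127.2, 127.2, 159.86, 180, 180, 180].

## Interface

Orientations are given as [roll, pitch, yaw] about the fixed x, y, z axes, in that order (R = Rz(yaw) Ry(pitch) Rx(roll)).
In Python, from station import arm gives the robot as it stands.
- The arm moves only by the tool play_rows, never from a script. Its argument "targets" is text: rows parted by semicolons, each of 7 numbers parted by spaces: the shift along the world's x, y, z in mm, then the turn, a rotation vector about the world's x, y, z in degrees, then the opening in per cent of the stroke, from 0 (shut) to 100 (fully open). A call has 1 to 5 rows; each row is the pose to reach, as a shift and turn from the pose commanded when the call began; what a row does not reach only later rows make up. A row lasts 1/8 s, in which the tool goes at most 62.5 mm and 10.7 degrees, less where a joint would pass 70% of its speed; a pose out of reach is approached as far as the arm can. A call with a gripper value outside its range is refused whole. The fingers move at their own pace and stop on an object; "newtons" is the grip in N (left out, the last holds). Time passes only in rows, so rows that repeat a pose let the fingers close. It gives the time, the measured TCP pose, the force, the opening and the grip force at its end, in the units of the state.
- arm.sense(): the state, without advancing time (a new reading comes with each control period).
- arm.snapshot(name): name is "side" or "top"; returns a dict with "img" (400x640x3 uint8, red, green, blue), "K" (3x3 intrinsics, pixels), "R" (3x3) and "t" (3): a world point X has camera coordinates R X + t. Camera axes: x right, y down, z forward; pixel columns grow to the right and rows downward; lengths in m; the calibration is good to about 2 mm. A picture is of the moment at which its call begins. There is no depth.
- arm.hand_in(): hands the job in; it is judged then, once.
Trained networks look in a picture, given as the dict that the camera call returned (one of the last four; its "shot" number tells which), for a name from the list of things; names that differ only in an ending like _2 or _b are one class to them, and where a whole thing is asked for, a point or a joint stands for the part that bears it (a point fixed in the world has none). Each returns a list of dicts, best first, with "confidence" (0 to 1); they miss things now and then, are a little off and sometimes report something else, mostly with a low value. They report only what shows in the picture. A call takes as long as a camera call.
- arm.search_frame(thing, picture): "position" ([x, y, z] in m, in world coordinates, good to about 4 mm: the middle of the surface that is visible of it).
- arm.silhouettes(thing, picture): "region" (400x640 bool, what is visible of it).
- arm.spot_point(thing, picture): "position" ([x, y, z] in m, in world coordinates, good to about 4 mm: a listed point, or the origin of a listed thing).
The state is a dict: "t": time; "q": joint angles; "joint_vel": joint speeds; "joint_efforts": joint torques, N m; "position": TCP position; "tcp_rot": TCP orientation; "wrist_force": force on the tool from outside, world axes, zero at the start; "wrist_torque": the same for the moment, N m; "grip_width": finger opening in m; "grip_force": force on a finger pad.
Only numpy, scipy, OpenCV 4.12 (cv2) and the standard library are available. Lean on these libraries where they do the work, as an engineer would, in place of code of your own. Each camera call takes 0.05 s, during which the arm holds its last target. There are 200 camera calls.

## Working session

There is one attempt and no reset: what is moved stays moved. The work goes in short steps, Python scripts to look and compute and a tool call to move; the robot and the scene stay as the last step left them, time stands still between calls to the robot, and variables do not carry over. Pictures are saved under pics/ and viewed, at most 10 in all, crops included, and the job is handed in when it is done.

Besides the shell and the picture viewer there is one more tool, called after ">>>" as a command line: name --argument value ..., lists and objects as JSON in quotes. play_rows: Moves the arm, as the interface text tells. Its arguments: {"type":"object","properties":{"targets":{"type":"string"},"newtons":{"type":"number"}},"required":["targets"]}

```bash
mkdir -p pics; cat > h.py <<'E'
from station import arm
import cv2,numpy as np
def snap(n,f=None):
    s=arm.snapshot(n)
    if f: cv2.imwrite('pics/'+f,s['img'][:,:,::-1])
    return s
def px(s,X):
    c=s['R']@np.array(X)+s['t'];p=s['K']@c;return (p[:2]/p[2]).round(1)
def ray(s,u,v,z):
    d=s['R'].T@np.linalg.inv(s['K'])@np.array([u,v,1.]);o=-s['R'].T@s['t'];return o+d*(z-o[2])/d[2]
E
python3 - <<'E'
from h import *
np.set_printoptions(precision=4,suppress=True)
print(arm.sense())
for n in('top','side'):
    s=snap(n,n+'0.png')
    print(n,'cam',-s['R'].T@s['t'])
    for th in['nut','hub','centrifuge','stand','wrench_s','wrench_m','wrench_l','reagent_bottle','specimen_cup','tube_rack']:
        for r in arm.spot_point(th,s)[:3]: print(th,np.array(r['position']),round(r['confidence'],2),px(s,r['position']))
E
```

```text
{'t': 0.0, 'q': array([-70.4502,  20.1234,  94.6805,   0.0002,  65.2665,  -4.8473]), 'joint_vel': array([-0.0675,  0.0555,  0.0952,  0.0246, -0.029 ,  0.0411]), 'joint_efforts': array([  0.001 , -50.6103, -29.1405,  -0.0001,   0.0046,  -0.0001]), 'position': array([ 0.2271, -0.5005,  0.2387]), 'tcp_rot': array([-179.9298,   -0.0062,   24.3969]), 'wrist_force': array([-0.6435, -0.5186, -0.2049]), 'wrist_torque': array([-0.0512, -0.0186,  0.0021]), 'grip_force': 0.0, 'grip_width': 0.08559223565966367}
top cam [0.4984 0.0679 0.955 ]
stand [0.4791 0.2408 0.0014] 0.73 [219.4 279.5]
wrench_s [0.481  0.241  0.0033] 0.9 [219.2 278.6]
wrench_s [0.4832 0.313  0.0049] 0.84 [183.6 276.4]
wrench_s [0.4627 0.1652 0.0042] 0.71 [255.9 288.7]
wrench_m [0.481  0.241  0.0033] 0.9 [219.2 278.6]
wrench_m [0.4832 0.313  0.0049] 0.84 [183.6 276.4]
wrench_m [0.4627 0.1652 0.0042] 0.71 [255.9 288.7]
wrench_l [0.481  0.241  0.0033] 0.9 [219.2 278.6]
wrench_l [0.4832 0.313  0.0049] 0.84 [183.6 276.4]
wrench_l [0.4627 0.1652 0.0042] 0.71 [255.9 288.7]
reagent_bottle [ 0.7894 -0.0119 -0.0012] 0.8 [345.5 138.8]
specimen_cup [0.7673 0.116  0.0049] 0.77 [286.3 145.4]
tube_rack [0.71   0.3176 0.0027] 0.92 [190. 168.]
side cam [ 0.345  -0.4055  0.7719]
stand [ 0.4786  0.2357 -0.0015] 0.95 [236.6 187. ]
stand [0.4706 0.167  0.0032] 0.37 [245.1 208.4]
wrench_s [0.4865 0.3156 0.0023] 0.91 [226.3 161.9]
wrench_s [0.4681 0.1686 0.0041] 0.6 [243.7 208.1]
wrench_m [0.4865 0.3156 0.0023] 0.91 [226.3 161.9]
wrench_m [0.4681 0.1686 0.0041] 0.6 [243.7 208.1]
wrench_l [0.4865 0.3156 0.0023] 0.91 [226.3 161.9]
wrench_l [0.4681 0.1686 0.0041] 0.6 [243.7 208.1]
reagent_bottle [ 0.792  -0.0102 -0.0019] 0.67 [412.9 207.4]
tube_rack [0.7109 0.3131 0.003 ] 0.73 [309.9 129.4]
```

View pics/top0.png

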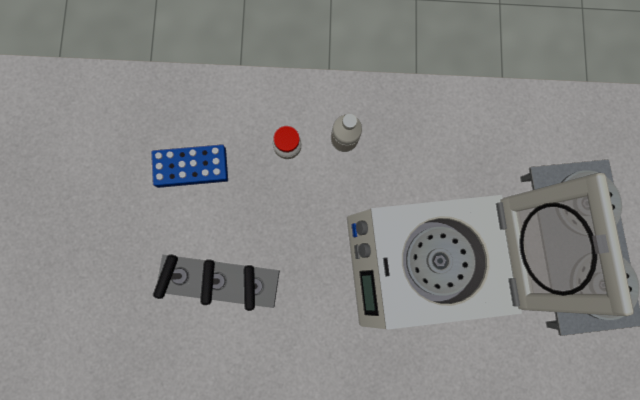

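View pics/side0.png

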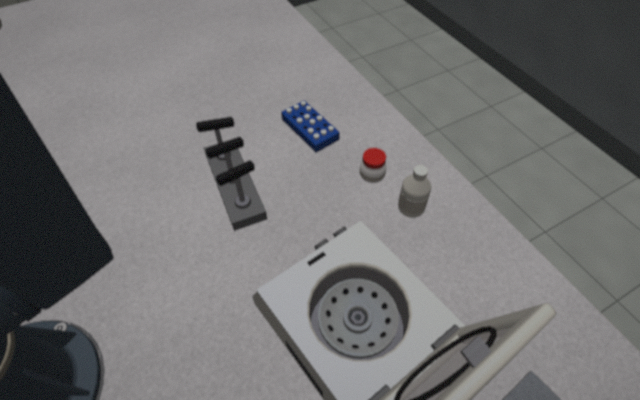

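```bash
python3 - <<'E'
from h import *
np.set_printoptions(precision=4,suppress=True)
T=snap('top');S=snap('side')
# bars in top view: dark pixels, mapped to the plane of bar top z=.136
for n,s in(('top',T),('side',S)):
    rs=arm.silhouettes('wrench_s',s)
    for r in rs[:4]:
        m=r['region']&(s['img'].max(2)<60)
        v,u=np.nonzero(m)
        if len(u)<40: continue
        P=np.array([ray(s,a,b,.125)[:2] for a,b in zip(u,v)]).astype(np.float32)
        c,wh,a=cv2.minAreaRect(P*1000); print(n,r['confidence'],np.array(c),np.array(wh),a,P.mean(0),len(u))
a=T['img'][221:301,400:480];b=S['img'][277:357,317:397]
o=np.hstack([cv2.resize(x,(400,400),interpolation=cv2.INTER_CUBIC) for x in(a,b)])
cv2.imwrite('pics/hub.png',o[:,:,::-1])
# triangulate hub from approx pixels
A=[];B=[]
for s,u,v in((T,440,261),(S,357.5,317)):
    P=s['K']@np.c_[s['R'],s['t']]
    A+= [u*P[2]-P[0],v*P[2]-P[1]]
A=np.array(A);print('tri',np.linalg.lstsq(A[:,:3],-A[:,3],rcond=None)[0])
print(ray(T,440,261,.09),ray(S,357.5,317,.09),T['K'][0,0],S['K'][0,0])
for s in(T,S):
    for th in('nut','hub','centrifuge'):
        for r in arm.search_frame(th,s)[:2]+arm.spot_point(th,s)[:2]: print(th,r['position'],r['confidence'])
E
```

```text
top 0.95 [476.759 234.999] [28.7501 77.636 ] 89.05516815185547 [0.477  0.2389] 506
top 0.75 [468.67   163.3325] [77.3649 21.3162] 3.2513463497161865 [0.4691 0.1651] 465
side 0.85 [479.5641 312.6053] [68.9851 70.3353] 38.47265625 [0.483  0.3122] 343
side 0.72 [473.4382 132.9244] [ 78.8957 100.1087] 8.897744178771973 [0.4652 0.1566] 538
side 0.71 [458.0618 214.8657] [118.8255  71.4746] 56.837074279785156 [0.4735 0.234 ] 460
tri [ 0.5277 -0.1905  0.0903]
[ 0.5279 -0.1907  0.09  ] [ 0.5277 -0.1903  0.09  ] 454.3217207375993 436.16826707662364
nut [0.5332, -0.3004, 0.1239] 0.71
hub [0.538, -0.3001, 0.124] 0.81
hub [0.7772, -0.0085, 0.0871] 0.42
centrifuge [0.5319, -0.3004, 0.1276] 0.59
nut [0.5408, -0.2573, 0.128] 0.62
nut [0.4793, 0.3076, 0.1267] 0.16
hub [0.5385, -0.2589, 0.13] 0.86
centrifuge [0.5384, -0.2567, 0.1263] 0.94
centrifuge [0.703, 0.2978, 0.0349] 0.67
```

View pics/hub.png

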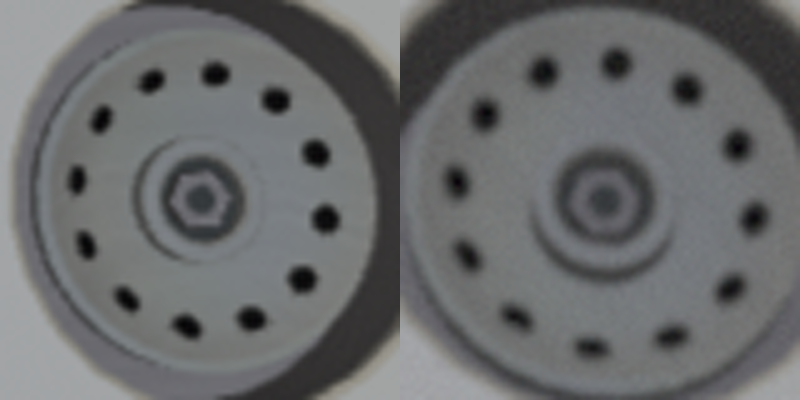

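```bash
cat >> h.py <<'E'
def tri(T,S,p,q):
    A=[]
    for s,(u,v) in((T,p),(S,q)):
        P=s['K']@np.c_[s['R'],s['t']]; A+=[u*P[2]-P[0],v*P[2]-P[1]]
    A=np.array(A); return np.linalg.lstsq(A[:,:3],-A[:,3],rcond=None)[0]
def bars(s,box,th=50):
    x0,x1,y0,y1=box; m=np.zeros((400,640),np.uint8); m[y0:y1,x0:x1]=(s['img'].max(2)<th)[y0:y1,x0:x1]
    n,L,st,c=cv2.connectedComponentsWithStats(m); out=[]
    for i in range(1,n):
        if st[i,4]<120: continue
        v,u=np.nonzero(L==i); r=cv2.minAreaRect(np.c_[u,v].astype(np.float32))
        b=cv2.boxPoints(r); e=[b[1]-b[0],b[2]-b[1]]; d=max(e,key=np.linalg.norm)/2
        out.append((np.array(r[0]),d,st[i,4],c[i]))
    return out
E
python3 - <<'E'
from h import *
np.set_printoptions(precision=4,suppress=True)
T=snap('top');S=snap('side')
bt=sorted(bars(T,(130,300,230,330)),key=lambda b:b[0][0]);bs=sorted(bars(S,(180,275,100,200)),key=lambda b:b[0][1])
print(len(bt),len(bs))
for b,c in zip(bt,bs):
    X=tri(T,S,b[0],c[0])
    p,q=ray(T,*(b[0]+b[1]),.125),ray(T,*(b[0]-b[1]),.125); d=(p-q)[:2]
    p2,q2=ray(S,*(c[0]+c[1]),.125),ray(S,*(c[0]-c[1]),.125); d2=(p2-q2)[:2]
    yaw=lambda d:(np.degrees(np.arctan2(d[1],d[0]))+90)%180-90
    print(b[0],c[0],'tri',X,'yaw',yaw(d),np.hypot(*d),yaw(d2),np.hypot(*d2),b[2],c[2])
# stand rect & centrifuge deck
g=T['img']
cs=arm.silhouettes('stand',T)[:1]+arm.silhouettes('centrifuge',T)[:1]
for r in cs:
    v,u=np.nonzero(r['region']); print(r['confidence'],cv2.minAreaRect(np.c_[u,v].astype(np.float32)))
# deck corners in top image, guessed then refined
gr=cv2.cvtColor(g,cv2.COLOR_RGB2GRAY)
c=cv2.cornerSubPix(gr,np.array([[372,209],[386,328]],np.float32).reshape(-1,1,2),(4,4),(-1,-1),(3,30,.01)).reshape(-1,2)
P=[ray(T,*k,.125) for k in c]; print(c,P)
e=np.array(P[0]-P[1]); print('centrifuge yaw from front edge',np.degrees(np.arctan2(e[1],e[0])),np.linalg.norm(e))
P=[ray(T,*k,.125)for k in((372.5,209),(497,197))];e=P[0]-P[1];print('far side edge yaw',np.degrees(np.arctan2(-e[0],e[1])))
cv2.imwrite('pics/c.png',cv2.resize(g[180:340,330:530],None,fx=4,fy=3.75)[:,:,::-1])
E
```

```text
3 3
[169.1521 277.9046] [214.9135 126.1189] tri [0.4815 0.3066 0.1272] yaw -16.71177295160821 0.07776911800916315 -16.606115497288016 0.07465816174378549 523 305
[209.9345 282.2862] [224.4471 148.5118] tri [0.4752 0.2347 0.127 ] yaw -0.8973160249741028 0.0777822440770874 -12.112094597324543 0.07527355154407542 488 380
[250.  287.5] [234.28 172.54] tri [0.4678 0.1634 0.1282] yaw 3.1362762454931215 0.07550640820512 18.66839846502353 0.07963405559013668 442 424
0.95 ((217.79994201660156, 280.76025390625), (118.80825805664062, 40.07776641845703), 7.800189018249512)
0.85 ((487.6299743652344, 261.40997314453125), (144.39120483398438, 272.3775329589844), 81.8698959350586)
[[370.7185 207.709 ]
 [385.8561 328.5366]] [array([ 0.6208, -0.0512,  0.125 ]), array([ 0.4041, -0.0813,  0.125 ])]
centrifuge yaw from front edge 7.917589807424804 0.21877644448265332
far side edge yaw 7.567113104139603
```

View pics/c.png

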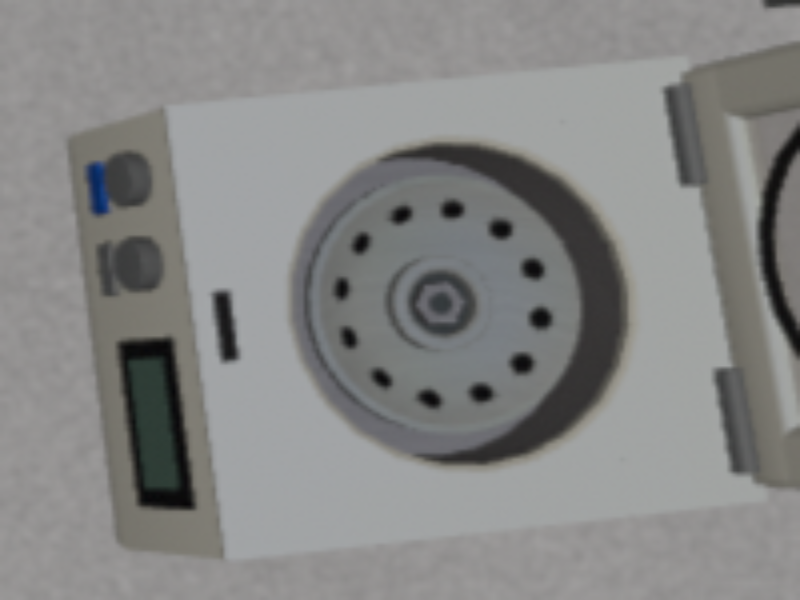

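The hub is at tri (0.528, -0.1905, 0.09) and the centrifuge yaw is about 7.7°. The nut looks like the 21 mm one: it is about half of the hub's 48 mm across its corners. The noses are hidden in the pockets, so I'll lift the wrenches to check. I start with the nearest, at (0.468, 0.163).

>>> play_rows --targets "18 50 25 0 0 -4 60; 36 100 50 0 0 -8 60; 54 150 65 0 0 -12 60; 72 200 65 0 0 -17 60; 90 250 65 0 0 -21 60" --newtons 60

```text
t: 2.72
position: [0.3175, -0.2493, 0.3046]
tcp_rot: [180.0, -0.0, 3.2]
wrist_force: [1.0, -0.2, 0.3]
grip_width: 0.0514
grip_force: 0.0
```

>>> play_rows --targets "20 57 0 0 0 0 60; 40 114 0 0 0 0 60; 60 171 0 0 0 0 60; 80 228 0 0 0 0 60; 100 285 -5 0 0 0 60"

```text
t: 3.35
position: [0.4177, 0.0362, 0.2998]
tcp_rot: [180.0, -0.1, 3.4]
wrist_force: [1.3, -1.2, -0.8]
grip_width: 0.0513
grip_force: 0.0
```

>>> play_rows --targets "20 50 0 0 0 0 60; 40 100 0 0 0 0 60; 50 128 -40 0 0 0 60; 50 128 -95 0 0 0 60; 50 128 -95 0 0 0 60"

```text
t: 3.98
position: [0.4653, 0.1619, 0.2017]
tcp_rot: [179.9, 0.4, 3.4]
wrist_force: [0.7, -0.4, -0.0]
grip_width: 0.0511
grip_force: 0.0
```

```bash
python3 - <<'E'
from h import *
T=snap('top');S=snap('side')
a=T['img'][220:320,180:300];b=S['img'][100:240,170:310]
cv2.imwrite('pics/g.png',np.hstack([cv2.resize(x,(400,400),interpolation=cv2.INTER_CUBIC) for x in(a,b)])[:,:,::-1])
print(arm.sense()['position'])
E
```

```text
[0.46780799 0.1620875  0.20579088]
```

View pics/g.png

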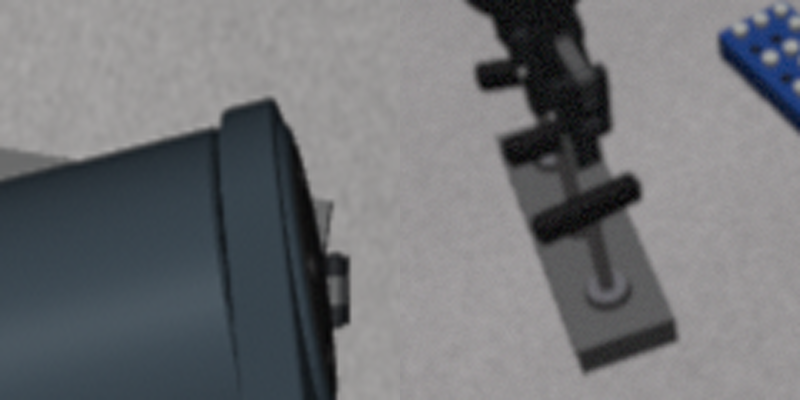

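The top view is covered by the arm. In the side crop the jaws are above the front bar (about 585,205). Descend.

>>> play_rows --targets "0 1 -50 0 0 0 60; 0 1 -92 0 0 0 60; 0 1 -92 0 0 0 60; 0 1 -92 0 0 0 0; 0 1 -92 0 0 0 0"

```text
t: 4.7
position: [0.4686, 0.1635, 0.1146]
tcp_rot: [-179.9, -0.2, 3.4]
wrist_force: [-0.3, 2.5, 9.7]
grip_width: 0.0173
grip_force: 58.3
```

>>> play_rows --targets "0 0 0 0 0 0 0; 0 0 0 0 0 0 0; 0 0 0 0 0 0 0"

```text
t: 5.08
position: [0.4687, 0.1637, 0.1146]
tcp_rot: [-179.9, -0.3, 3.4]
wrist_force: [-1.5, 0.4, 10.3]
grip_width: 0.0173
grip_force: 58.3
```

>>> play_rows --targets "0 0 20 0 0 0 0; 0 0 60 0 0 0 0; 0 0 100 0 0 0 0; 0 0 140 0 0 0 0; 0 0 140 0 0 0 0"

```text
t: 5.7
position: [0.4685, 0.1635, 0.2561]
tcp_rot: [-179.9, -0.4, 3.4]
wrist_force: [-0.0, 1.0, -2.0]
grip_width: 0.0173
grip_force: 59.1
```

```bash
python3 - <<'E'
from h import *
S=snap('side');p=arm.sense()['position'];c=px(S,[p[0],p[1],p[2]-.11]);print(p,c)
x,y=map(int,c);x-=60;y-=60
cv2.imwrite('pics/l1.png',cv2.resize(S['img'][y:y+120,x:x+120],(600,600),interpolation=cv2.INTER_CUBIC)[:,:,::-1])
E
```

```text
[0.46759506 0.16322952 0.25405752] [233.7 167.1]
```

View pics/l1.png

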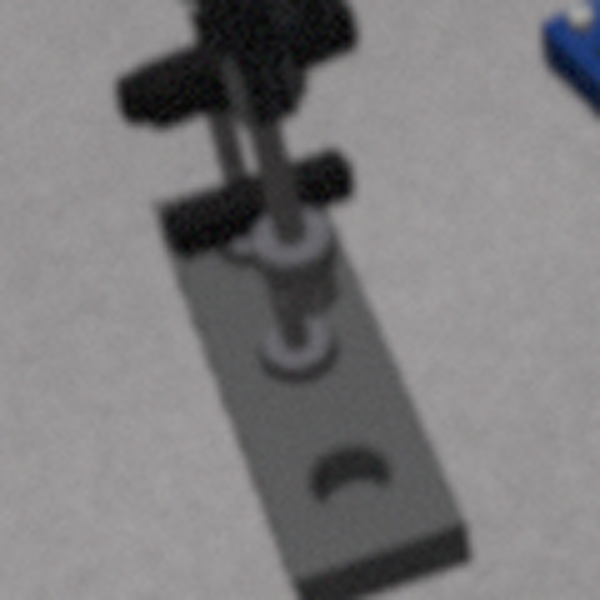

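The lifted wrench's nose, at about (305,300), is clearly narrower than its collar (about 62 px against 80). So it is not the large one, while the nut looks like 21 mm. I'll set it back and lift the middle one.

>>> play_rows --targets "0 0 -50 0 0 0 0; 0 0 -100 0 0 0 0; 0 0 -125 0 0 0 0; 0 0 -139 0 0 0 0; 0 0 -139 0 0 0 0"

```text
t: 6.38
position: [0.4719, 0.1645, 0.1166]
tcp_rot: [-179.8, -0.7, 3.4]
wrist_force: [6.1, 4.1, 28.4]
grip_width: 0.0168
grip_force: 73.7
```

>>> play_rows --targets "0 0 0 0 0 0 0; 0 0 0 0 0 0 50; 0 0 0 0 0 0 50; 0 0 0 0 0 0 50; 0 0 50 0 0 0 50"

```text
t: 7.0
position: [0.4652, 0.1626, 0.161]
tcp_rot: [179.9, 0.4, 3.4]
wrist_force: [1.3, 0.6, -0.1]
grip_width: 0.0427
grip_force: 0.0
```

>>> play_rows --targets "0 0 45 0 0 0 50; 3 35 45 0 0 -2 50; 7 71 45 0 0 -4 50; 7 71 40 0 0 -4 50; 7 71 40 0 0 -4 50"

```text
t: 7.62
position: [0.4736, 0.2336, 0.2024]
tcp_rot: [179.9, 0.1, -0.6]
wrist_force: [0.1, -0.2, 0.2]
grip_width: 0.0427
grip_force: 0.0
```

```bash
python3 - <<'E'
from h import *
S=snap('side');x=arm.sense();print(x['position'],x['tcp_rot'],[px(S,[.4678,.1634,.125]),px(S,[.4752,.2347,.127])])
for b in bars(S,(180,275,110,210)): print(b)
E
```

```text
[0.47382818 0.23342635 0.20276005] [ 1.79962894e+02  7.28543380e-02 -6.03718001e-01] [array([235.4, 173.5]), array([225. , 148.4])]
(array([214.5, 121. ]), array([17.5,  0. ], dtype=float32), np.int32(505), array([216.25346535, 120.83168317]))
(array([224.13763428, 147.45872498]), array([18.16513 , -5.449539], dtype=float32), np.int32(374), array([223.59625668, 147.75935829]))
(array([243.11257935, 166.15299988]), array([18.401268, -3.172638], dtype=float32), np.int32(373), array([242.06434316, 165.45844504]))
```

```bash
python3 - <<'E'
from h import *
S=snap('side')
cv2.imwrite('pics/l2.png',cv2.resize(S['img'][100:240,170:310],(700,600),interpolation=cv2.INTER_CUBIC)[:,:,::-1])
E
```

```text
(no output)
```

View pics/l2.png

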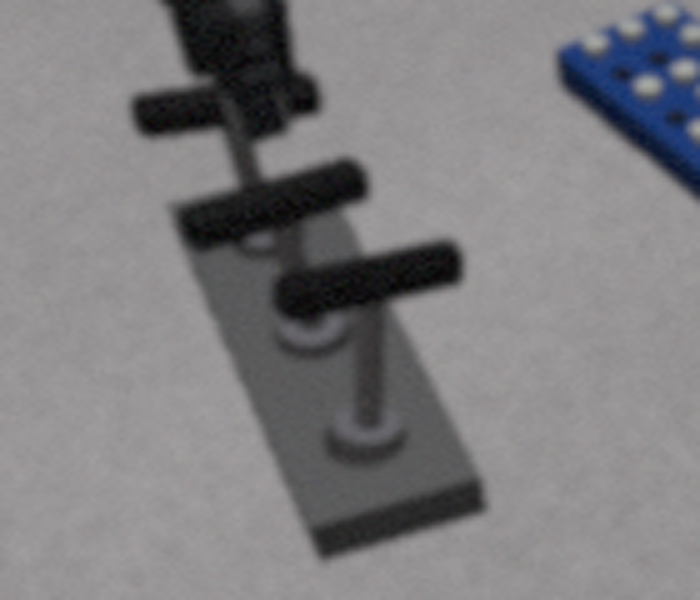

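The front wrench leans towards +x (bar at crop (370,275), collar at (365,430) sitting proud), so it has caught on the pocket rim. I'll move aside and measure it from both cameras.

>>> play_rows --targets "0 0 60 0 0 0 50; -3 -50 90 0 0 0 50; -6 -110 90 0 0 0 50; -10 -170 60 0 0 0 50; -10 -225 40 0 0 0 50"

```text
t: 8.35
position: [0.4634, 0.0076, 0.2432]
tcp_rot: [180.0, -0.0, -0.6]
wrist_force: [0.5, -0.0, -0.0]
grip_width: 0.0426
grip_force: 0.0
```

```bash
cat >> h.py <<'E'
yaw=lambda d:(np.degrees(np.arctan2(d[1],d[0]))+90)%180-90
def barpose(b,c,T,S):
    X=tri(T,S,b[0],c[0]); E=[]
    o=b[1] if b[1][1]<0 else -b[1]   # top: image up = +x
    e=c[1] if c[1][0]>0 else -c[1]   # side: image right = +x
    a=tri(T,S,b[0]+o,c[0]+e);z=tri(T,S,b[0]-o,c[0]-e)
    d=a-z; return X,yaw(d),np.degrees(np.arctan2(d[2],np.hypot(*d[:2]))),np.linalg.norm(d)
E
python3 - <<'E'
from h import *
np.set_printoptions(precision=4,suppress=True)
print(arm.sense()['position'])
T=snap('top');S=snap('side')
bt=sorted(bars(T,(130,285,230,330)),key=lambda b:b[0][0]);bs=sorted(bars(S,(180,275,100,200)),key=lambda b:b[0][1])
print([b[0] for b in bt],[b[0] for b in bs])
for b,c in zip(bt,bs): print(barpose(b,c,T,S))
cv2.imwrite('pics/l3.png',np.hstack([cv2.resize(T['img'][230:330,140:290],(400,500)),cv2.resize(S['img'][100:240,170:310],(400,500))])[:,:,::-1])
E
```

```text
[0.4634 0.0076 0.2432]
[array([169.1778, 277.895 ]), array([209.9304, 282.2664]), array([244., 275.])] [array([227. , 109.5]), array([240.7796, 159.9367])]
(array([0.4953, 0.2876, 0.18  ]), np.float64(-14.095658271262678), np.float64(-14.706212895187432), np.float64(0.12589271201846347))
(array([0.4878, 0.2401, 0.0783]), np.float64(63.55615247808245), np.float64(-75.89723688009818), np.float64(0.3930664362966987))
```

```bash
python3 - <<'E'
from h import *
np.set_printoptions(precision=4,suppress=True)
T=snap('top');S=snap('side')
bt=sorted(bars(T,(130,285,230,330)),key=lambda b:b[0][0])[2]
u=(bt[0],bt[1]);print(bt)
c=(np.array([243.11,166.15]),np.array([18.4,-3.17]))
print(barpose(u,c,T,S))
print('orig',barpose((np.array([250.,287.5]),np.array([0,-20.])),(np.array([234.28,172.54]),np.array([18,-6.])),T,S)[0])
for X in([.466,.164,.038],[.466,.164,.03]):print(px(T,X),px(S,X))
E
```

```text
(array([244., 275.]), array([  0., -22.], dtype=float32), np.int32(441), array([243.5238, 275.6757]))
(array([0.49  , 0.1759, 0.1221]), np.float64(6.45121340842465), np.float64(-23.003237459987425), np.float64(0.0848873318724883))
orig [0.4678 0.1634 0.1282]
[254.8 287.7] [241.2 200.5]
[255.2 287.5] [241.8 202.8]
```

View pics/l3.png

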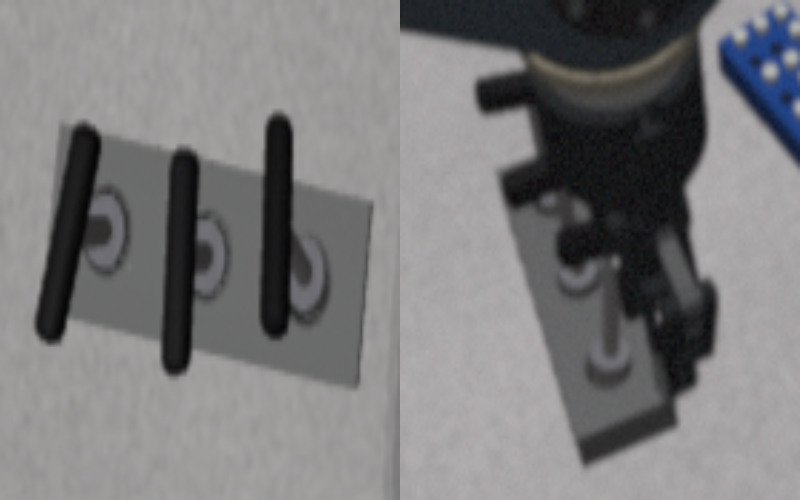

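```bash
python3 - <<'E'
from h import *
from scipy.optimize import least_squares
np.set_printoptions(precision=4,suppress=True)
T=snap('top');S=snap('side')
for k in((163.2,254.4),(279.9,270.6),(273.9,307.2)): print(ray(T,*k,.03))
# fit stand pose by maximising mask overlap with network silhouettes (first side shot from file is arm-free)
mt=arm.silhouettes('stand',T)[0]['region']; 
img=T['img'].astype(int)
def rect(p,dx=.0375,dy=.1175,z=.03):
    c,s=np.cos(p[2]),np.sin(p[2]); return [(p[0]+c*a-s*b,p[1]+s*a+c*b,z) for a,b in((dx,dy),(dx,-dy),(-dx,-dy),(-dx,dy))]
g=img.mean(2)
def edges(f,s,p):  # subpixel steps across the 4 sides, robust
    C,D=np.cos(p[2]),np.sin(p[2]);L=lambda a,b:(p[0]+C*a-D*b,p[1]+D*a+C*b,.03)
    r=[]
    for axis,sg in((0,1),(0,-1),(1,1),(1,-1)):
        h=.0375 if axis==0 else .1175
        for w in np.linspace(-.9,.9,31):
            o=w*(.1175 if axis==0 else .0375); v=[]
            for k in np.arange(-10,10.1,.5):
                d=sg*(h+k/1000); q=px(s,L(d,o) if axis==0 else L(o,d)); v.append(cv2.getRectSubPix(f,(1,1),tuple(map(float,q)))[0,0])
            v=np.array(v);gr=v[6:]-v[:-6]; i=gr.argmax()
            if gr[i]>18 and v.min()>45: r.append((axis,sg,w,(-10+(i+3)*.5)))
    return r
f=g.astype(np.float32)
p=np.array([.475,.240,np.radians(-6)])
for it in range(4):
    r=edges(f,T,p); m=lambda a,s:np.median([x[3] for x in r if x[0]==a and x[1]==s] or [np.nan])
    M=[m(0,1),m(0,-1),m(1,1),m(1,-1)]
    rot=[]
    for s_ in(1,-1):
        q=np.array([(x[2]*117.5,x[3]) for x in r if x[0]==0 and x[1]==s_])
        if len(q)>8: rot.append((s_*np.polyfit(q[:,0],q[:,1],1)[0],len(q)))
    print(p[:2],np.degrees(p[2]),M,rot)
    dx=(M[0]-M[1])/2000;dy=(M[2]-M[3])/2000
    C,D=np.cos(p[2]),np.sin(p[2]); p[:2]+=[C*dx-D*dy,D*dx+C*dy]; p[2]-=np.mean([a for a,_ in rot])
C,D=np.cos(p[2]),np.sin(p[2])
for b in(-.075,0,.075): print('pocket',p[0]-D*b,p[1]+C*b)
# bars from top only, at z .130
for b in bars(T,(130,285,230,330)): print('bar',ray(T,*b[0],.125)[:2],ray(T,*b[0],.136)[:2],b[1])
E
```

```text
[0.5257 0.35   0.03  ]
[0.5007 0.1165 0.03  ]
[0.4288 0.1251 0.03  ]
[0.475 0.24 ] -6.000000000000001 [np.float64(2.0), np.float64(-2.5), np.float64(-8.5), np.float64(2.0)] [(np.float64(-0.0017940769994698768), 22), (np.float64(-0.0020862218563142076), 26)]
[0.4767 0.2345] -5.888837626157065 [np.float64(0.0), np.float64(0.0), np.float64(nan), np.float64(-3.5)] [(np.float64(0.00021991911606404936), 22), (np.float64(-9.29327502875551e-05), 27)]
[nan nan] -5.892475517564414 [np.float64(nan), np.float64(nan), np.float64(nan), np.float64(nan)] []
[nan nan] nan [np.float64(nan), np.float64(nan), np.float64(nan), np.float64(nan)] []
pocket nan nan
pocket nan nan
pocket nan nan
bar [0.4908 0.1753] [0.4909 0.1738] [ 0. 22.]
bar [0.4818 0.3071] [0.482 0.304] [  8.0238 -21.0624]
bar [0.4762 0.2348] [0.4765 0.2326] [  2.0082 -22.0901]
  return _methods._mean(a, axis=axis, dtype=dtype,
  ret = ret.dtype.type(ret / rcount)
```

>>> play_rows --targets "10 60 0 0 0 0 50; 20 115 0 -2 3 1 50; 35 165 -10 -4 7 3 50; 40 175 -45 -6 10.5 4.6 50; 40 175 -53 -6 10.5 4.6 50"

```text
t: 9.32
position: [0.5034, 0.1866, 0.1885]
tcp_rot: [174.2, 10.8, 3.7]
wrist_force: [-1.1, -0.4, 0.4]
grip_width: 0.0429
grip_force: 0.0
```

>>> play_rows --targets "-7 -4 -40 0 0 0 50; -15 -8 -79 0 0 0 50; -15 -8 -79 0 0 0 50; -15 -8 -79 0 0 0 0; -15 -8 -79 0 0 0 0" --newtons 40

```text
t: 9.95
position: [0.4905, 0.177, 0.1136]
tcp_rot: [174.3, 10.4, 3.5]
wrist_force: [0.1, -0.5, 6.9]
grip_width: 0.0174
grip_force: 41.1
```

>>> play_rows --targets "0 0 0 0 0 0 0; 0 0 0 0 0 0 0; 0 0 0 0 0 0 0"

```text
t: 10.32
position: [0.4905, 0.177, 0.1136]
tcp_rot: [174.3, 10.4, 3.5]
wrist_force: [0.6, -0.9, 9.2]
grip_width: 0.0175
grip_force: 41.3
```

>>> play_rows --targets "4 2 20 0 0 0 0; 10 6 60 0 0 0 0; 5 2 100 3 -5 0 0; -10 -5 130 6 -10.5 0 0; -20 -13 130 6 -10.5 0 0"

```text
t: 10.95
position: [0.469, 0.1636, 0.2443]
tcp_rot: [179.6, -0.5, 4.0]
wrist_force: [0.5, 0.1, -1.5]
grip_width: 0.0173
grip_force: 39.8
```

```bash
python3 - <<'E'
from h import *
np.set_printoptions(precision=4,suppress=True)
S=snap('side');x=arm.sense();p=x['position'];print(p,x['tcp_rot'],x['wrist_force'],x['wrist_torque'])
im=cv2.resize(S['img'][80:240,150:310],(600,600),interpolation=cv2.INTER_CUBIC)
from scipy.spatial.transform import Rotation as Ro
R=Ro.from_euler('xyz',x['tcp_rot'],degrees=True).as_matrix(); z=-R[:,2]
g=p-R[:,2]*.011
for h in(.121,.1,.034,.018,0):
    for w in(-.015,0,.015):
        q=px(S,g+z*(h-.121)+S['R'][0]*w); cv2.circle(im,tuple(((q-[150,80])*3.75).astype(int).tolist()),2,(255,0,0),-1)
cv2.imwrite('pics/l4.png',im[:,:,::-1])
E
```

```text
[0.4678 0.1628 0.2426] [179.5499  -0.2486   3.9549] [ 0.2784  0.289  -0.9212] [-0.0005  0.0578  0.0356]
```

View pics/l4.png

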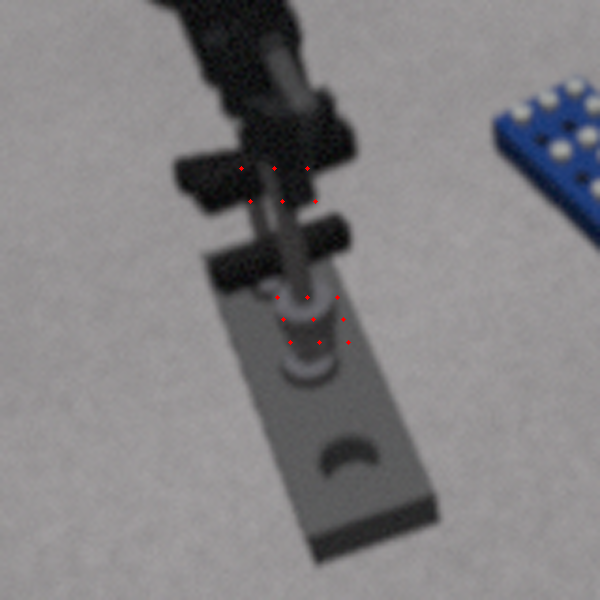

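```bash
python3 - <<'E'
from h import *
np.set_printoptions(precision=4,suppress=True)
S=snap('side')
for u,v in((301,303),(303,303)):
  for z in(.163,.165,.167): print(z,ray(S,150+u/3.75,80+v/3.75,z))
print('pocket',ray(S,243.1,202.7,.03),arm.sense()['position'])
E
```

```text
0.163 [0.4645 0.164  0.163 ]
0.165 [0.4641 0.1621 0.165 ]
0.167 [0.4637 0.1602 0.167 ]
0.163 [0.4653 0.1635 0.163 ]
0.165 [0.4649 0.1616 0.165 ]
0.167 [0.4645 0.1597 0.167 ]
pocket [0.4685 0.1629 0.03  ] [0.4684 0.1632 0.2416]
```

>>> play_rows --targets "5 2 -30 0 0 0 0; 5 2 -60 0 0 0 0; 5 2 -80 0 0 0 0; 5 2 -90 0 0 0 0; 5 2 -92 0 0 0 0"

```text
t: 11.68
position: [0.4742, 0.1658, 0.1486]
tcp_rot: [179.5, -0.1, 4.0]
wrist_force: [0.8, -1.8, -1.4]
grip_width: 0.0173
grip_force: 39.8
```

>>> play_rows --targets "0 0 -5 0 0 0 0; 0 0 -10 0 0 0 0; 0 0 -15 0 0 0 0; 0 0 -18 0 0 0 0"

```text
t: 12.18
position: [0.4741, 0.1658, 0.1313]
tcp_rot: [179.6, -0.2, 4.0]
wrist_force: [0.5, 0.8, -1.4]
grip_width: 0.0174
grip_force: 39.8
```

Nose is in without contact. Continue in fine steps past the collar height.

>>> play_rows --targets "0 0 -3 0 0 0 0; 0 0 -6 0 0 0 0; 0 0 -9 0 0 0 0; 0 0 -9 0 0 0 0"

```text
t: 12.68
position: [0.4741, 0.1658, 0.1223]
tcp_rot: [179.6, -0.2, 4.0]
wrist_force: [-0.9, -0.8, -1.8]
grip_width: 0.0174
grip_force: 39.8
```

>>> play_rows --targets "0 0 -2 0 0 0 0; 0 0 -4 0 0 0 0; 0 0 -6 0 0 0 0; 0 0 -6 0 0 0 0"

```text
t: 13.18
position: [0.4741, 0.1658, 0.1164]
tcp_rot: [179.6, -0.2, 4.0]
wrist_force: [0.2, 0.1, -1.2]
grip_width: 0.0174
grip_force: 39.8
```

>>> play_rows --targets "0 0 -2 0 0 0 0; 0 0 -4 0 0 0 0; 0 0 -4 0 0 0 0"

```text
t: 13.55
position: [0.4759, 0.1659, 0.1148]
tcp_rot: [179.6, -0.5, 4.0]
wrist_force: [-3.0, -2.9, 24.0]
grip_width: 0.0173
grip_force: 43.6
```

Contact at the original seating height. I'll relieve it, release, rise and step to the middle wrench. Its pocket is at (0.477, 0.238), but its bar looked 3 mm short in y.

>>> play_rows --targets "0 0 3 0 0 0 0; 0 0 3 0 0 0 0; 0 0 3 0 0 0 20; 0 0 3 0 0 0 50; 0 0 3 0 0 0 50"

```text
t: 14.18
position: [0.4742, 0.1658, 0.1155]
tcp_rot: [179.6, -0.2, 4.0]
wrist_force: [-0.3, -0.0, -0.1]
grip_width: 0.0427
grip_force: 0.0
```

>>> play_rows --targets "0 0 20 0 0 0 50; 0 0 60 0 0 0 50; 0 0 110 0 0 0 50; -5 -60 120 0 0 -4 50; -5 -110 120 0 0 -4 50"

```text
t: 14.8
position: [0.4692, 0.0546, 0.2367]
tcp_rot: [179.6, -0.4, -0.0]
wrist_force: [1.2, -0.2, -0.2]
grip_width: 0.0424
grip_force: 0.0
```

```bash
python3 - <<'E'
from h import *
np.set_printoptions(precision=4,suppress=True)
T=snap('top');x=arm.sense();print(x['position'],x['tcp_rot'])
for b in sorted(bars(T,(130,300,230,330)),key=lambda b:b[0][0]): print(b[0],b[1],ray(T,*b[0],.128)[:2],b[2])
E
```

```text
[0.469  0.0504 0.2361] [179.4734  -0.2871  -0.0992]
[169.1778 277.895 ] [  7.9927 -21.0717] [0.4819 0.3062] 502
[209.9304 282.2664] [  2.0082 -22.0901] [0.4763 0.2342] 475
```

>>> play_rows --targets "0 -60 0 0.5 0.3 0 50; 0 -60 0 0.5 0.3 0 50; 0 -60 0 0.5 0.3 0 50"

```text
t: 15.22
position: [0.4692, -0.004, 0.2355]
tcp_rot: [-179.9, 0.1, -0.1]
wrist_force: [-0.4, 0.3, 0.5]
grip_width: 0.0427
grip_force: 0.0
```

```bash
python3 - <<'E'
from h import *
np.set_printoptions(precision=4,suppress=True)
T=snap('top');x=arm.sense();print(x['position'],x['tcp_rot'])
for b in sorted(bars(T,(130,285,230,330)),key=lambda b:b[0][0]): print(b[0],b[1],ray(T,*b[0],.128)[:2],b[2])
E
```

```text
[ 0.4692 -0.0036  0.2355] [-179.9213    0.0837   -0.0129]
[169.1778 277.895 ] [  7.9927 -21.0717] [0.4819 0.3062] 501
[209.9304 282.2664] [  2.0082 -22.0901] [0.4763 0.2342] 475
[249.6882 286.459 ] [ 0.7435 21.5606] [0.471  0.1637] 439
```

Wrench 1 stands upright again. Now the middle one.

>>> play_rows --targets "2 60 0 0 0 0 50; 4 120 0 0 0 -1 50; 6 180 0 0 0 -1 50; 7 238 -10 0 0 -1 50; 7 238 -50 0 0 -1 50"

```text
t: 15.9
position: [0.4762, 0.2389, 0.1863]
tcp_rot: [-179.8, -0.2, -0.7]
wrist_force: [0.3, -0.3, -0.7]
grip_width: 0.0427
grip_force: 0.0
```

>>> play_rows --targets "0 1 -40 0 0 0 50; 0 1 -71 0 0 0 50; 0 1 -71 0 0 0 50; 0 1 -71 0 0 0 0; 0 1 -71 0 0 0 0"

```text
t: 16.52
position: [0.4769, 0.2356, 0.116]
tcp_rot: [-179.8, -0.1, -1.0]
wrist_force: [-0.1, 3.8, 2.2]
grip_width: 0.0173
grip_force: 40.4
```

>>> play_rows --targets "0 0 0 0 0 0 0; 0 0 0 0 0 0 0; 0 0 0 0 0 0 0" --newtons 60

```text
t: 16.9
position: [0.477, 0.2355, 0.1159]
tcp_rot: [-179.8, -0.1, -1.1]
wrist_force: [-1.3, 3.7, 7.5]
grip_width: 0.017
grip_force: 63.0
```

>>> play_rows --targets "0 0 10 0 0 0 0; 0 0 40 0 0 0 0; 0 0 90 0 0 0 0; 0 0 130 0 0 0 0; 0 0 130 0 0 0 0"

```text
t: 17.52
position: [0.4772, 0.2348, 0.2478]
tcp_rot: [-179.9, -0.2, -1.0]
wrist_force: [-0.3, -0.0, -3.5]
grip_width: 0.017
grip_force: 61.4
```

```bash
cat >> h.py <<'E'
from scipy.spatial.transform import Rotation as Ro
def axisview(S,f=None):
    """warp the side image so that the held wrench hangs vertically; 4 px per mm-ish scaling by nominal tcp"""
    x=arm.sense();p=x['position'];R=Ro.from_euler('xyz',x['tcp_rot'],degrees=True).as_matrix();g=p-R[:,2]*.011;z=-R[:,2]
    pt=lambda h,w:px(S,g+z*(h-.121)+S['R'][0]*w)
    src=np.float32([pt(.121,0),pt(0,0),pt(0,.04)])
    dst=np.float32([[200,60],[200,60+121*4],[360,60+121*4]])
    return cv2.warpAffine(S['img'],cv2.getAffineTransform(src,dst),(400,600),flags=cv2.INTER_CUBIC)
E
python3 - <<'E'
from h import *
S=snap('side');im=axisview(S)
g=cv2.GaussianBlur(im.mean(2).astype(np.float32),(1,31),0)
for h in(60,40,30,26,22,14,10,6,2): print(h,g[60+(121-h)*4,100:300:8].astype(int))
x=arm.sense();print(x['position'],x['tcp_rot'])
cv2.imwrite('pics/m1.png',im[:,:,::-1])
E
```

```text
60 [33 33 31 27 27 32 30 27 28 35 45 50 53 51 47 45 37 28 23 21 23 22 21 22
 21]
40 [ 63  67  72  82  88  85  75  76  88  84  67  49  48  50  51  62  81  98
 105 108 121 134 146 149 150]
30 [146 147 146 142 132 116 106 103 101  96  84  79  76  79  86  94 100  99
  92  82  87 119 140 145 147]
26 [145 145 144 141 129 107  95  97  99 100  99  98  98  99 100  99  90  81
  68  61  86 123 144 147 147]
22 [145 146 147 142 124  93  75  77  83  89  90  91  87  84  80  73  63  54
  50  61  98 130 140 141 145]
14 [144 142 144 144 133 108  72  53  47  47  45  47  49  44  45  47  46  50
  67  85  93  93  94 107 129]
10 [146 148 147 146 139 115  81  55  47  47  49  47  49  48  43  48  52  61
  76  85  88  89  88 101 125]
6 [145 142 137 131 122  99  72  55  48  50  52  49  52  49  48  50  52  61
  75  85  88  87  88  96 114]
2 [115 110 103 100  92  80  64  55  49  51  50  48  50  53  52  53  62  72
  83  86  89  88  86  92 106]
[0.47628608 0.2344933  0.24554127] [-1.79924284e+02 -2.17943047e-02 -1.04143397e+00]
```

```bash
python3 - <<'E'
from h import *
T=snap('top');g=T['img'].mean(2).astype(np.float32)
c=px(T,[.5277,-.1905,.092]);print(c)
big=cv2.resize(g,None,fx=4,fy=4,interpolation=cv2.INTER_CUBIC)
cx,cy=(c*4).astype(int)
print('u',big[cy-2:cy+3,cx-60:cx+61].mean(0)[::3].astype(int));print('v',big[cy-60:cy+61,cx-2:cx+3].mean(1)[::3].astype(int))
E
```

```text
[440.2 261.1]
u [132 119  95  78  94 121 134 137 134 108  74  58  83 111 117 117  95  71
  61  61  62  60  59  63  92 116 116 104  83  69  69  72 102 128 132 134
 131 130 133 134 134]
v [129 130 128 125 129 135 134 127 101  74  60  59  73  97 113 112  88  66
  61  61  61  61  63  75  99 119 114  77  60  57  67  90 116 131 133 133
 125 124 131 134 134]
```

>>> play_rows --targets "2 4 -40 0 0 0 0; 2 4 -80 0 0 0 0; 2 4 -94 0 0 0 0; 2 4 -96 0 0 0 0; 2 4 -96 0 0 0 0"

```text
t: 18.25
position: [0.4787, 0.2389, 0.1495]
tcp_rot: [-179.9, 0.0, -1.0]
wrist_force: [-0.1, 1.1, -1.6]
grip_width: 0.0172
grip_force: 61.2
```

>>> play_rows --targets "0 0 -6 0 0 0 0; 0 0 -12 0 0 0 0; 0 0 -15 0 0 0 0; 0 0 -18 0 0 0 0; 0 0 -18 0 0 0 0"

```text
t: 18.88
position: [0.4781, 0.2388, 0.1304]
tcp_rot: [-179.9, 0.1, -1.0]
wrist_force: [-0.0, -0.8, -1.4]
grip_width: 0.0173
grip_force: 61.3
```

The profile gives the nut about 20 mm across flats and the well about 32 mm, so it is the 21 mm nut. I'll put this wrench back.

>>> play_rows --targets "0 0 -3 0 0 0 0; 0 0 -6 0 0 0 0; 0 0 -9 0 0 0 0; 0 0 -12 0 0 0 0; 0 0 -13 0 0 0 0"

```text
t: 19.5
position: [0.4781, 0.2388, 0.1173]
tcp_rot: [-179.9, 0.1, -1.0]
wrist_force: [0.6, 0.6, -1.5]
grip_width: 0.0173
grip_force: 61.3
```

>>> play_rows --targets "0 0 -1 0 0 0 0; 0 0 -2 0 0 0 0; 0 0 -2 0 0 0 0"

```text
t: 19.88
position: [0.4784, 0.2389, 0.116]
tcp_rot: [-179.9, 0.0, -1.0]
wrist_force: [-1.1, -0.4, 4.5]
grip_width: 0.0174
grip_force: 62.0
```

>>> play_rows --targets "0 0 1 0 0 0 0; 0 0 1 0 0 0 30; 0 0 1 0 0 0 50; 0 0 1 0 0 0 50; 0 0 40 0 0 0 50"

```text
t: 20.5
position: [0.4769, 0.2382, 0.1539]
tcp_rot: [180.0, 0.3, -1.0]
wrist_force: [0.3, 0.2, 0.6]
grip_width: 0.0431
grip_force: 0.0
```

>>> play_rows --targets "0 0 40 0 0 0 50; 2 35 50 0 0 -8 50; 5 72 40 0 0 -16 50; 5 72 20 0 0 -16 50; 5 72 5 0 0 -16 50"

```text
t: 21.12
position: [0.4829, 0.3109, 0.1596]
tcp_rot: [-180.0, 0.1, -17.0]
wrist_force: [-1.2, -0.6, -0.5]
grip_width: 0.0429
grip_force: 0.0
```

```bash
python3 - <<'E'
from h import *
np.set_printoptions(precision=4,suppress=True)
S=snap('side');x=arm.sense();print(x['position'],x['tcp_rot'])
for b in sorted(bars(S,(180,275,140,200)),key=lambda b:b[0][1]): print(b[0],b[1],b[2])
E
```

```text
[0.4823 0.3102 0.1578] [179.938    0.2075 -17.0246]
[224.4731 147.2346] [18.15 -4.95] 357
[235.0265 171.7559] [ 16.3059 -10.3765] 423
```

>>> play_rows --targets "0 0 -25 0 0 0 50; 0 0 -43 0 0 0 50; 0 0 -43 0 0 0 50; 0 0 -43 0 0 0 0; 0 0 -43 0 0 0 0" --newtons 80

```text
t: 21.8
position: [0.4838, 0.3111, 0.1185]
tcp_rot: [-179.8, 0.0, -17.0]
wrist_force: [0.5, -0.5, 2.9]
grip_width: 0.0165
grip_force: 78.8
```

>>> play_rows --targets "0 0 0 0 0 0 0; 0 0 0 0 0 0 0; 0 0 0 0 0 0 0"

```text
t: 22.18
position: [0.4838, 0.3111, 0.1184]
tcp_rot: [-179.8, -0.0, -17.0]
wrist_force: [-0.2, 0.2, 7.0]
grip_width: 0.0166
grip_force: 79.2
```

>>> play_rows --targets "0 0 10 0 0 0 0; 0 0 40 0 0 0 0; 0 0 90 0 0 0 0; 0 0 150 0 0 0 0; 0 0 180 0 0 0 0"

```text
t: 22.8
position: [0.4833, 0.3107, 0.3012]
tcp_rot: [-179.8, -0.1, -17.0]
wrist_force: [0.6, -0.2, -2.6]
grip_width: 0.0166
grip_force: 78.6
```

>>> play_rows --targets "5 -60 20 0 0 5 0; 10 -120 20 0 0 10 0; 15 -180 20 0 0 15 0; 20 -240 20 0 0 20 0; 25 -300 20 0 0 24.7 0"

```text
t: 23.42
position: [0.5075, 0.0088, 0.3178]
tcp_rot: [-179.9, 0.1, 7.8]
wrist_force: [0.8, 0.4, -1.5]
grip_width: 0.0163
grip_force: 78.7
```

>>> play_rows --targets "5 -55 0 0 0 0 0; 10 -110 0 0 0 0 0; 15 -165 0 0 0 0 0; 20 -200 0 0 0 0 0; 20 -200 -50 0 0 0 0"

```text
t: 24.05
position: [0.5292, -0.1922, 0.2697]
tcp_rot: [179.9, -0.2, 7.5]
wrist_force: [0.4, 0.0, -3.2]
grip_width: 0.0169
grip_force: 78.9
```

>>> play_rows --targets "0 0 0 0 0 0 0; 0 0 0 0 0 0 0"

```text
t: 24.3
position: [0.5285, -0.189, 0.2692]
tcp_rot: [-180.0, 0.0, 7.7]
wrist_force: [-0.4, -0.7, -1.4]
grip_width: 0.0167
grip_force: 78.6
```

```bash
python3 - <<'E'
from h import *
np.set_printoptions(precision=4,suppress=True)
S=snap('side');x=arm.sense();p=x['position'];print(p,x['tcp_rot'])
im=axisview(S)
for h,w in((34,0),(18,0),(0,0),(0,-15),(0,15),(18,15),(18,-15)): cv2.circle(im,(200+4*w,60+(121-h)*4),2,(255,0,0),-1)
T=snap('top');q=px(S,[.5277,-.1905,.09]);a,b=q.astype(int);j=S['img'][b-90:b+40,a-60:a+60].copy()
cv2.imwrite('pics/n1.png',np.hstack([im,cv2.resize(j,(400,433),interpolation=cv2.INTER_CUBIC)[:600] if 0 else cv2.resize(j,(400,600),interpolation=cv2.INTER_CUBIC)])[:,:,::-1]); print(q)
E
```

```text
[ 0.5288 -0.1891  0.2696] [179.9997  -0.0315   7.7003]
[357.6 317.1]
```

View pics/n1.png

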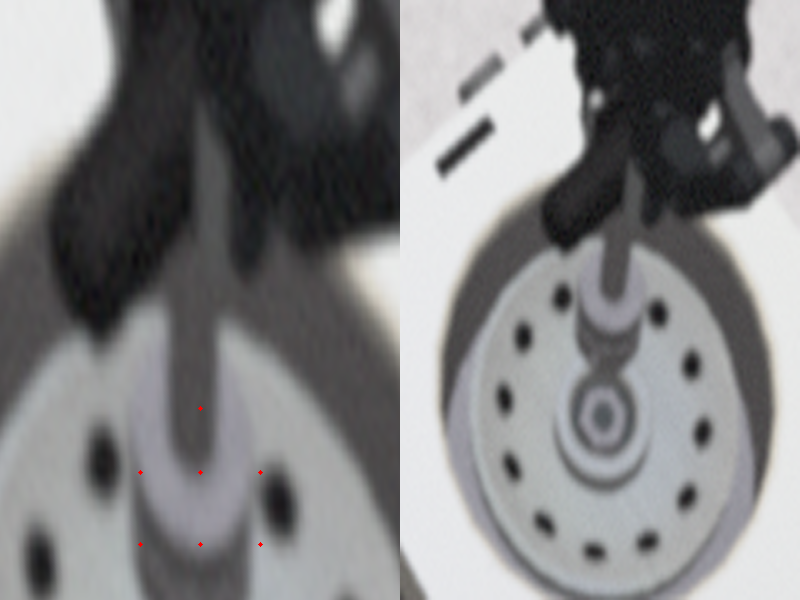

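The fit is still unclear from this view, because the nose merges with the dark well. I'll check the nose against bare bench, numerically.

>>> play_rows --targets "-10 40 40 0 0 0 0; -20 95 60 0 0 0 0; -30 150 60 0 0 0 0; -40 200 60 0 0 0 0; -40 200 60 0 0 0 0"

```text
t: 25.02
position: [0.4877, 0.0136, 0.3293]
tcp_rot: [-179.9, -0.1, 7.9]
wrist_force: [-0.7, -0.8, -1.0]
grip_width: 0.0166
grip_force: 79.1
```

```bash
python3 - <<'E'
from h import *
S=snap('side');S2=snap('side');x=arm.sense();p=x['position'];print(p)
g=((S['img'].astype(np.float32)+S2['img'])/2).mean(2)
a=px(S,p+[0,0,.011-.121+.05]);b=px(S,p+[0,0,.011-.121-.02]);print(a,b,px(S,p+[0,0,-.11]),px(S,p+[0,0,-.11]+S['R'][0]*.03))
u0=int((a[0]+b[0])/2)-20
for v in range(int(a[1]),int(b[1])+4): print(v,' '.join('%3d'%k for k in g[v,u0:u0+40]))
E
```

```text
[0.48839741 0.01110213 0.3287353 ]
[271.3 172.8] [275.5 200.6] [274.4 193.1] [293.  193.1]
172 151 155 155 159 156 157 159 157 156 159 159 153 137 101  70  53  53  56  53  61  86 124 146 157 161 161 159 157 157 154 154 153 154 154 157 153 154 152 152 152
173 156 156 157 158 156 157 157 158 156 157 159 153 139 107  71  53  52  53  51  56  77 112 137 147 157 158 158 157 155 156 152 153 153 154 155 154 155 154 152 152
174 158 156 156 156 155 156 155 155 155 156 155 150 136 107  74  56  52  52  51  50  67  96 118 133 140 153 156 155 156 154 153 154 155 154 155 154 155 155 155 153
175 158 158 156 157 155 156 156 156 155 155 151 141 125 101  72  54  53  53  52  52  62  82 106 114 126 139 147 154 155 154 155 155 155 155 154 154 154 153 152 153
176 157 159 157 155 156 157 157 156 157 152 140 129 116  98  71  56  53  56  54  53  57  79 100 107 116 124 137 149 153 155 154 154 154 151 153 152 151 151 152 151
177 155 159 157 160 160 158 157 158 154 146 131 118 108  95  75  58  54  54  55  53  55  77  97 109 110 111 123 139 149 153 154 154 152 150 151 151 151 152 152 152
178 156 156 158 159 160 1
[... 3538 characters left out ...]
 153 153 153 156 157 157 154 154 152 150 152
200  94  94  94  94  94  93  96 107 128 148 156 155 156 152 147 138 130 121 115 112 112 116 123 131 138 147 150 151 153 154 153 155 158 159 157 155 156 153 153 151
201  92  95  94  94  93  93  96  99 118 143 154 158 154 155 153 153 153 148 140 139 139 142 145 146 149 153 154 155 151 153 152 155 158 158 157 156 156 155 151 152
202  95  92  93  93  94  93  94  98 110 134 149 153 153 154 157 157 159 155 155 151 150 149 151 152 150 152 150 154 152 151 152 155 156 157 157 156 153 153 151 152
203  94  94  94  93  93  93  93  94  99 120 142 150 153 153 156 156 158 157 156 154 152 152 152 151 151 152 153 152 150 150 150 152 153 155 156 154 154 151 153 152
```

```bash
python3 - <<'E'
from h import *
np.set_printoptions(precision=4,suppress=True)
S=snap('side');x=arm.sense();p=x['position'];print(p,x['tcp_rot'])
for z in(.2123,.2143,.2163): print(ray(S,272.9,192.1,z)-p)
q=ray(S,270.1+.3,172.2,.2643);print(q-p)
print(S['R'][0])
E
```

```text
[0.4885 0.0105 0.3284] [-179.9637    0.0023    7.6821]
[ 0.0004  0.0085 -0.1161]
[-0.0001  0.007  -0.1141]
[-0.0006  0.0055 -0.1121]
[ 0.0005  0.0061 -0.0641]
[ 0.8675 -0.4975 -0.0007]
```

No step between collar and nose: both are about 18 px, which is 30 mm. This is the large wrench. I go down to just over the nut and compare both there.

>>> play_rows --targets "10 -55 0 0 0 0 0; 20 -110 0 0 0 0 0; 31 -160 -20 0 0 0 0; 42 -200 -50 0 0 0 0; 42 -200 -90 0 0 0 0"

```text
t: 25.8
position: [0.5306, -0.1933, 0.237]
tcp_rot: [180.0, -0.0, 7.4]
wrist_force: [0.3, 1.2, -1.3]
grip_width: 0.0167
grip_force: 79.3
```

>>> play_rows --targets "0 0 -18 0 0 0 0; 0 0 -18 0 0 0 0"

```text
t: 26.05
position: [0.5296, -0.1902, 0.2186]
tcp_rot: [-179.9, 0.2, 7.6]
wrist_force: [0.1, 0.2, -2.1]
grip_width: 0.0163
grip_force: 79.2
```

```bash
python3 - <<'E'
from h import *
np.set_printoptions(precision=4,suppress=True)
x=arm.sense();p=x['position'];print(p,x['tcp_rot'],x['wrist_force'])
for n in('side','top'):
    S=snap(n,n+'9.png');g=S['img'].mean(2);u=arm.spot_point('wrench_l',S)[:2]
    print(n,[(np.array(k['position']),round(k['confidence'],2)) for k in u])
    c=px(S,[.5277,-.1905,.1]);print(c, px(S,[p[0],p[1],p[2]-.114]))
    u0,v0=int(c[0])-19,int(c[1])-22
    for v in range(v0,v0+40): print(v,' '.join('%3d'%k for k in g[v,u0:u0+38]))
    print(u0)
E
```

```text
[ 0.5296 -0.1902  0.2186] [-179.8642    0.1995    7.5769] [ 0.1216  0.1851 -2.1277]
side [(array([ 0.5276, -0.1862,  0.1007]), 0.88), (array([0.4664, 0.166 , 0.0039]), 0.59)]
[357.9 314.6] [359.  312.8]
292 155 113  65  35  30  31  33  34  39  38  41  37  26  22  23  32  40  58  68  65  64  72  74  76  80  82  84  87  91  89  70  54  43  39  37  43  46  51
293 160 129  81  41  33  22  28  33  37  34  34  34  32  28  26  35  70 100 111  97  75  76  78  82  78  78  84 105 122 128 116  95  86  65  42  35  36  38
294 165 146 104  63  33  26  21  25  30  26  32  19  21  27  42  73 112 137 140 113  82  77  79  80  74  79  98 127 155 160 151 141 126  94  52  35  37  36
295 171 161 131  87  51  29  25  29  31  26  23  28  41  60  87 114 139 155 148 110  81  74  79  78  77  82 108 148 170 175 173 166 153 115  69  37  33  37
296 172 170 155 123  82  44  28  25  16  23  25  45  70 102 131 146 159 155 140 102  79  76  81  75  77  83 116 154 175 179 179 177 164 128  88  60  44  49
297 170 172 167 147 119  83  54  37  30  38  51  78 112 137 154 158 160 151 130  97  78  80  79  79  77  86 120 157 1
[... 11005 characters left out ...]
 133 134 135 135 136 136 137 137 136 136 137 137 137 137 136 133 105  80
275 125 126 129 130 131 131 131 131 131 132 132 132 132 134 134 134 134 135 135 135 135 136 136 135 136 136 136 136 136 136 137 137 136 137 136 116  67  33
276 125 127 129 130 130 131 131 132 132 133 133 134 134 134 134 135 135 135 135 136 135 136 136 135 135 135 135 135 136 135 135 135 135 136 133  91  39  18
277 124 122 123 127 130 131 133 133 133 134 133 135 134 135 134 134 134 134 134 134 134 134 134 135 135 135 135 135 135 134 134 134 134 134 133  98  44  16
278 111  88  73  86 119 130 132 133 133 133 133 133 133 133 133 133 134 134 133 134 135 135 135 135 136 136 135 136 135 134 135 133 134 134 134 125  74  26
422
```

```bash
python3 - <<'E'
from h import *
S=snap('side')
for z in(.09,.1046,.12,.1386,.15,.16): print(z,px(S,[.5277,-.1905,z]),px(S,[.5296,-.1902,z]))
g=S['img'].mean(2)
E
```

```text
0.09 [357.6 317.1] [358.5 316.4]
0.1046 [358.1 313.5] [359.  312.8]
0.12 [358.7 309.6] [359.6 308.9]
0.1386 [359.4 304.7] [360.3 304. ]
0.15 [359.8 301.6] [360.8 300.9]
0.16 [360.3 298.8] [361.2 298.1]
```

Seen from the side, the shank axis lies within about 1–2 mm of the nut axis. I'll descend in small steps.

>>> play_rows --targets "0.5 -0.7 -3 0 0 0 0; 0.5 -0.7 -6 0 0 0 0; 0.5 -0.7 -9 0 0 0 0; 0.5 -0.7 -11 0 0 0 0; 0.5 -0.7 -11 0 0 0 0"

```text
t: 26.92
position: [0.5306, -0.1899, 0.2084]
tcp_rot: [-179.9, 0.1, 7.7]
wrist_force: [0.6, -0.3, -1.5]
grip_width: 0.0166
grip_force: 79.4
```

>>> play_rows --targets "0 0 -1 0 0 0 0; 0 0 -2 0 0 0 0; 0 0 -3 0 0 0 0; 0 0 -3 0 0 0 0"

```text
t: 27.42
position: [0.531, -0.1904, 0.2068]
tcp_rot: [180.0, 0.0, 7.7]
wrist_force: [-2.2, -1.1, 9.6]
grip_width: 0.0165
grip_force: 81.0
```

The bevel touches and pushes towards −x/−y; follow it.

>>> play_rows --targets "-1.5 -0.7 0.5 0 0 0 0; -1.5 -0.7 0 0 0 0 0; -1.5 -0.7 -1 0 0 0 0; -1.5 -0.7 -2 0 0 0 0; -1.5 -0.7 -2 0 0 0 0"

```text
t: 28.05
position: [0.5291, -0.1906, 0.2033]
tcp_rot: [-179.9, 0.1, 7.7]
wrist_force: [-1.0, -1.2, -1.7]
grip_width: 0.0167
grip_force: 79.2
```

In the well. Continue.

>>> play_rows --targets "0 0 -1 0 0 0 0; 0 0 -2 0 0 0 0; 0 0 -3 0 0 0 0; 0 0 -3 0 0 0 0"

```text
t: 28.55
position: [0.5291, -0.1908, 0.2004]
tcp_rot: [-179.9, 0.1, 7.7]
wrist_force: [-0.7, -2.7, -1.2]
grip_width: 0.0171
grip_force: 79.2
```

>>> play_rows --targets "0 -0.3 -1 0 0 0 0; 0 -0.3 -2 0 0 0 0; 0 -0.3 -3 0 0 0 0; 0 -0.3 -4 0 0 0 0; 0 -0.3 -4 0 0 0 0"

```text
t: 29.18
position: [0.5291, -0.1909, 0.1964]
tcp_rot: [-179.9, 0.1, 7.7]
wrist_force: [-0.8, -3.2, -1.3]
grip_width: 0.0166
grip_force: 79.3
```

>>> play_rows --targets "0 0 -1 0 0 0 0; 0 0 -2 0 0 0 0; 0 0 -3 0 0 0 0; 0 0 -3 0 0 0 0"

```text
t: 29.68
position: [0.5295, -0.191, 0.1944]
tcp_rot: [-180.0, 0.0, 7.7]
wrist_force: [-3.2, -1.7, 7.8]
grip_width: 0.0166
grip_force: 80.6
```

Home: contact at TCP 0.1944, exactly the predicted height. A last check of the two wrenches in the stand, then hand in.

```bash
python3 - <<'E'
from h import *
np.set_printoptions(precision=4,suppress=True)
T=snap('top');S=snap('side')
bt=sorted(bars(T,(130,300,230,330)),key=lambda b:b[0][0]);bs=sorted(bars(S,(180,275,100,200)),key=lambda b:b[0][1])
print(len(bt),len(bs))
for b,c in zip(bt,bs): print(b[0],c[0],*barpose(b,c,T,S))
for r in arm.spot_point('wrench_m',T)[:3]: print(r['position'],r['confidence'])
E
```

```text
2 0
[0.4805, 0.243, 0.0028] 0.79
[0.5289, -0.1895, 0.0806] 0.72
[0.4609, 0.1661, 0.0043] 0.65
```

```bash
python3 - <<'E'
from h import *
np.set_printoptions(precision=4,suppress=True)
T=snap('top')
for b in bars(T,(130,300,230,330)): print(b[0],b[1],ray(T,*b[0],.128)[:2],b[2])
x=arm.sense();print(x['position'],x['wrist_force'],x['grip_force'])
E
```

```text
[209.1599 281.7418] [  1.9754 -21.7295] [0.4772 0.2356] 467
[249.6882 286.459 ] [ 0.7435 21.5606] [0.471  0.1637] 437
[ 0.5295 -0.191   0.1944] [-3.2963 -1.7514  7.2646] 80.60725092887878
```

```bash
python3 -c "
from station import arm
print(arm.hand_in())"
```

```text
the job is handed in; nothing more can be done
None
```

I handed the job in at about 30 s on the clock with the large wrench gripped upright and fully home on the 21 mm nut. The other two stand upright in their pockets; one had leaned after I first set it back, so I seated it again. The hand-in call did not report the verdict.

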